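# Seat a pitch comb leaf in an insulator pin's thread

## Robot

A 6-joint arm with a two-finger parallel gripper is mounted at the origin on the work surface. World frame = base frame: x ahead of the robot, y to its left, z up, the work surface at z = 0. Lengths are in m, angles in degrees, forces in N, time in s.
With the tool pointing down it reaches from about 0.25 to 0.85 m from the base axis. Payload 12.5 kg.
Tool frame: the origin (TCP) lies between the finger pads; the fingertips stand 19 mm ahead of it and the grasp point (between the pads) is the TCP; z points along the fingers, y is the line along which they close (so a half turn about z gives the same grasp; the last joint's range is limited). The gripper opens to 93 mm and grips with 3 to 60 N. Pads are 15 mm wide; open, the fingers measure 128 mm over their backs; the gripper's body (75 mm by 188 mm) begins 65 mm behind the grasp point.
Start: joints at [-73.774, 20.094, 94.641, -0, 65.266, -4.847], TCP at [0.198, -0.513, 0.238] pointing down, gripper open.
Joint ranges: [-157.81, 157.81], [-45, 120.19], [0.68, 151.7], [-89.99, 269.99], [4.06, 180], [-164.3, 164.3]. Speed limits (degrees/s): [127.2, 127.2, 159.86, 180, 180, 180].

## Interface

Orientations are given as [roll, pitch, yaw] about the fixed x, y, z axes, in that order (R = Rz(yaw) Ry(pitch) Rx(roll)).
In Python, from cell import env gives the robot as it stands.
- The arm moves only by the tool step_arm, never from a script. Its argument "increments" is a list that holds one entry, the list of rows, each a list of 5 numbers: the shift along the tool's x, y, z in m, then the turn about the tool's z in degrees, then the finger opening in m, from 0 to 0.093. A call has 1 to 20 rows; each row is the pose to reach, as a shift and turn from the pose commanded when the call began, along the tool's axes at that moment; what a row does not reach only later rows make up. A row lasts 1/8 s, in which the tool goes at most 62.5 mm and 10.7 degrees, less where a joint would pass 70% of its speed; a pose out of reach is approached as far as the arm can. A call with a gripper value outside its range is refused whole. The fingers move at their own pace and stop on an object; "grip_force" is the grip in N (left out, the last holds). Time passes only in rows, so rows that repeat a pose let the fingers close. It gives the time, the measured TCP pose, the force, the opening and the grip force at its end, in the units of the state.
- env.get_obs(): the state, without advancing time (a new reading comes with each control period).
- env.capture(name): name is "side" or "top" or "wrist"; returns a dict with "pixels" (384x512x3 uint8, red, green, blue), "camera_matrix" (3x3 intrinsics, pixels), "rvec" (rotation vector, rad) and "tvec" (3), from world to camera coordinates, as OpenCV has them; the wrist camera has in their place "tool_from_camera" (4x4, takes a point from camera to tool coordinates, whose origin is the TCP and whose axes are the flange's). Camera axes: x right, y down, z forward; pixel columns grow to the right and rows downward; lengths in m; the calibration is good to about 2 mm. A picture is of the moment at which its call begins: read the wrist's pose just before it. There is no depth.
- env.job_done(): hands the job in; it is judged then, once.
Trained networks look in a picture, given as the dict that the camera call returned (one of the last four; its "shot" number tells which), for a name from the list of things; names that differ only in an ending like _2 or _b are one class to them, and where a whole thing is asked for, a point or a joint stands for the part that bears it (a point fixed in the world has none). Each returns a list of dicts, best first, with "confidence" (0 to 1); they miss things now and then, are a little off and sometimes report something else, mostly with a low value. They report only what shows in the picture. A call takes as long as a camera call. They do not tell look-alikes from the thing itself.
- env.masks_of(name, picture): "pixels" (384x512 bool, what is visible of it) and "rect" ([left, top, right, bottom] in pixels, round what is visible of it).
The state is a dict: "time_s": time; "q": joint angles; "qd": joint speeds; "joint_torque": joint torques, N m; "tool_pos": TCP position; "tcp_rot": TCP orientation; "wrist_force": force on the tool from outside, world axes, zero at the start; "torque": the same for the moment, N m; "width": finger opening in m; "grip_force": force on a finger pad.
Only numpy, scipy, OpenCV 4.12 (cv2) and the standard library are available. Lean on these libraries where they do the work, as an engineer would, in place of code of your own. Each camera call takes 0.05 s, during which the arm holds its last target. There are 200 camera calls.

## Task

Check the thread of the steel insulator pin clamped on the oak test board: pick up the steel pitch comb leaf by its brass stud, lay it flat on the board's ledge and seat its teeth fully home in the pin's thread. The pin may be clamped at any depth, so feel for the grooves; once the teeth have dropped in, keep a light push of a few newtons on the leaf against the thread for about half a second to check that it sits flat, then let go and leave it lying there fully home. Be gentle with the thread, never forcing it, and do not disturb the other things or the switch.

Things in the scene. Friction and masses are not known exactly. Their poses are not given: they have to be found in the camera images.
- board: Oak test board, fixed, 200 x 200 mm; its place and yaw vary. Origin at the centre of its underside on the bench, z up, +x from the ledge towards the pin, y along the pin. Near part (x -100 to +28 mm, full width) is a flat ledge, top 28 mm above the bench; the rest is 15 mm high.
- clamps: Two brass saddle clamps screwed to the board, each 44 x 22 mm, top 52 mm above the bench, at board x = 54, y = -78 and +78 mm, with the steel pin that they hold. Its origin and axes are the board's, not the pin's: it tells nothing of where the grooves lie. A push of over 20 N bruises the thread
- ledge (a point): Middle of the ledge's flat top on the board (board x = -36, y = 0 mm, 28 mm above the bench). The clear ledge is 128 mm along x, 200 mm along y. Axes as the board's
- pin_axis (a point): Point of the board on the axis of the bright steel pin (board x = 48, y = 0 mm, 31 mm high). The pin lies along the board's y, 32 mm in crest diameter, 224 mm long. It is firmly clamped, but up to 5 mm either way along y: this point is fixed to the board, so where the grooves lie is not measured and must be felt (or seen)
- thread_face (a point): Point of the board on the crest line facing the ledge (board x = 32, y = 0 mm, 31 mm high); tells nothing of where grooves lie. Thread: middle 90 mm of the pin, 9 flat-topped ridges like equal rings square to the axis, pitch 10 mm, grooves 4 mm deep, 4.4 mm wide at the crests, 3.0 mm at the root. Outside it the pin is plain, 32 mm in diameter
- comb: Steel pitch comb leaf, loose, about 180 g, on the bench left or right of the board, its +x within 0.6 rad of world +x. Flat plate 70 (x) x 40 (y) x 6 mm, origin at the centre of its underside, z up. Four tapered teeth along the +x edge, 10 mm apart at y = -15, -5, 5, 15 mm. Fully home it lies flat on the ledge, +x along the board's +x, origin at board x = -3 mm, with about 0.4 mm of side play
- comb_edge (a point): Middle of the leaf's toothed edge at the foot of the teeth (leaf x = 35, y = 0, z = 3 mm); axes as the leaf's. Teeth stand 3.6 mm out from here, 3.7 mm wide at the foot, 2.4 mm at the tip. Fully home this edge bears on the crests (board x = 32 mm); with the tips on the crests it stands 3.6 mm short of that
- comb_stud (a point): Centre of the top of the leaf's upright brass stud (leaf x = -12, y = 0, z = 36 mm), which is 14 x 14 mm square, sides along the leaf's x and y, from 6 to 36 mm above the leaf's underside; grip it here
- toggle (a joint): Lever of the small nickel toggle switch on the low part of the board beyond the pin (board x = 88, y = 45 mm, top 52 mm above the bench): 0 = off, as it starts, 0.76 rad = on; to be left off
- insulator: Ribbed green glass insulator, loose, 84 mm across, 100 mm high, standing on the bench beyond the board. Origin at the centre of its underside. Leave alone
- earpiece: Chromed headphone earpiece shell, loose, 62 mm across, 25 mm high, on the bench beyond the board. Origin at the centre of its underside. Leave alone
- valve_base: Mottled brown bakelite valve base standing on its five pins, loose, 39 mm across, 40 mm high, on the bench on the other side of the board from the comb leaf. Origin at the centre of its underside. Leave alone
There are look-alikes about, which are no part of the job. There is more than one size of the comb; the one meant has the size given above.

How it is judged (in metres and radians):
On the way:
1. the comb leaf is fully home in the thread, flat on the ledge and square, and is pressed against the pin with at least 2.5 N (x of comb_edge in the frame of board between 0.0308 and 0.0345 m and y of comb_edge in the frame of board between -0.035 and 0.035 m and z of comb in the frame of board below 0.0305 m and angle between the x axis of comb and the x axis of board, either way round below 0.06 rad and contact force between comb and clamps above 2.5 N), for 0.1 s.
At the end, for the whole second after the job is handed in: The comb leaf lies released and at rest flat on the ledge (within 1.5 mm in height, 0.04 rad in tilt), square to the pin within 0.05 rad, its toothed edge within 1.4 mm of fully home against the crests and within 35 mm of the thread's middle; the switch is still off (x of comb_edge in the frame of board between 0.0306 and 0.0345 m and y of comb_edge in the frame of board between -0.035 and 0.035 m and z of comb in the frame of board between 0.0265 and 0.0295 m and angle between comb's own z axis and vertical below 0.04 rad and angle between the x axis of comb and the x axis of board, either way round below 0.05 rad and linear speed of comb below 0.01 m/s and value of joint toggle below 0.2 rad); the robot touches nothing.
It fails at once if the thread is forced: more than 20 N between the leaf and the clamped pin (contact force between comb and clamps above 20 N).
It fails at once if the glass insulator is moved more than 15 mm (distance of insulator from where it was at the start of the episode above 0.015 m).
It fails at once if the earpiece shell is moved more than 15 mm (distance of earpiece from where it was at the start of the episode above 0.015 m).
It fails at once if the valve base is moved more than 15 mm (distance of valve_base from where it was at the start of the episode above 0.015 m).
It fails at once if the switch is thrown (value of joint toggle above 0.4 rad).
It also fails if it takes over 64 s, if anything falls off the work surface, if the arm or the gripper's body presses on something with over 40 N, if the wrist force passes 120 N, or if a joint passes its speed limit or range.

## Working session

There is one attempt and no reset: what is moved stays moved. The work goes in short steps, Python scripts to look and compute and a tool call to move; the robot and the scene stay as the last step left them, time stands still between calls to the robot, and variables do not carry over. Pictures are saved under pics/ and viewed, at most 10 in all, crops included, and the job is handed in when it is done.

Besides the shell and the picture viewer there is one more tool, called as a command line: name --argument value ..., lists and objects as JSON in quotes. step_arm: Moves the arm, as the interface text tells. Its arguments: {"type":"object","properties":{"increments":{"type":"array"},"grip_force":{"type":"number"}},"required":["increments"]}

```bash
mkdir -p pics; ls
cat > h.py <<'E'
import numpy as np, cv2
from cell import env
def save(p,n): cv2.imwrite(n,cv2.cvtColor(p["pixels"],cv2.COLOR_RGB2BGR))
def cam(p,obs=None):
    K=np.array(p["camera_matrix"])
    if "rvec" in p:
        R=cv2.Rodrigues(np.array(p["rvec"],float))[0]; t=np.array(p["tvec"],float).ravel()
    else:
        from scipy.spatial.transform import Rotation as Ro
        T=np.eye(4); T[:3,:3]=Ro.from_euler('xyz',obs["tcp_rot"],degrees=True).as_matrix(); T[:3,3]=obs["tool_pos"]
        C=np.linalg.inv(T@np.array(p["tool_from_camera"])); R=C[:3,:3]; t=C[:3,3]
    return K,R,t
def unproj(c,uv,z):
    K,R,t=c; uv=np.atleast_2d(uv).astype(float)
    d=np.linalg.solve(K,np.c_[uv,np.ones(len(uv))].T); d=(R.T@d).T; o=-R.T@t
    return o+d*((z-o[2])/d[:,2])[:,None]
def proj(c,X):
    K,R,t=c; x=K@(R@np.atleast_2d(X).T+t[:,None]); return (x[:2]/x[2]).T
E
python3 - <<'E'
from h import *
o=env.get_obs(); print(o)
a=env.capture("top"); b=env.capture("side")
cv2.imwrite("pics/a.png",cv2.cvtColor(np.vstack([a["pixels"],b["pixels"]])[:, :],cv2.COLOR_RGB2BGR)) if 0 else None
save(a,"pics/top.png"); save(b,"pics/side.png")
c=cam(a)
for n in ["comb","comb_stud","board","clamps","valve_base","insulator","earpiece","toggle"]:
    for m in env.masks_of(n,a)[:4]:
        ys,xs=np.nonzero(m["pixels"]); r=cv2.minAreaRect(np.c_[xs,ys].astype(np.float32))
        print(n,round(m["confidence"],2),np.round(m["rect"]),np.round(r[0]),np.round(r[1]),round(r[2],1),len(xs),np.round(unproj(c,r[0],0.01)[0],3))
E
```

```text
pics
{'time_s': 0.0, 'q': array([-7.37735328e+01,  2.01263005e+01,  9.46756901e+01,  1.19832119e-04,
        6.52665157e+01, -4.84654579e+00]), 'qd': array([ 0.05474124, -0.00951016,  0.03660238,  0.00236418,  0.04941483,
        0.0924083 ]), 'joint_torque': array([-1.65845493e-03, -4.97327292e+01, -2.85255057e+01,  6.98199752e-02,
        2.57227285e-02, -9.78781736e-05]), 'tool_pos': array([ 0.19769782, -0.51289977,  0.23709101]), 'tcp_rot': array([-1.79931748e+02, -5.89630340e-03,  2.10729593e+01]), 'wrist_force': array([-0.15882843,  0.03121824, -0.24873494]), 'torque': array([ 0.0045994 , -0.0128738 ,  0.01379454]), 'grip_force': 0.0, 'width': 0.09298360002358583}
comb 0.97 [189. 202. 218. 239.] [203. 221.] [33. 19.] 71.6 594 [0.541 0.206 0.01 ]
comb 0.73 [120. 212. 138. 229.] [130. 220.] [17. 10.] 68.2 174 [0.55  0.414 0.01 ]
comb 0.72 [152. 216. 167. 240.] [160. 228.] [25. 14.] 78.7 323 [0.526 0.328 0.01 ]
comb 0.71 [250. 174. 336. 257.] [292. 215.] [71. 72.] 77.0 4042 [ 0.552 -0.047  0.01 ]
comb_stud 0.76 [123. 214. 141. 230.] [131. 220.] [18. 11.] 68.2 182 [0.55  0.413 0.01 ]
comb_stud 0.74 [151. 213. 171. 245.] [161. 228.] [26. 16.] 81.9 391 [0.524 0.326 0.01 ]
comb_stud 0.72 [192. 206. 217. 237.] [203. 221.] [33. 19.] 70.7 598 [0.542 0.205 0.01 ]
board 0.9 [248. 174. 331. 256.] [291. 215.] [71. 72.] 75.6 4073 [ 0.551 -0.046  0.01 ]
clamps 0.89 [246. 179. 327. 211.] [286. 195.] [17. 80.] 76.2 1027 [ 0.609 -0.033  0.01 ]
valve_base 0.73 [371. 239. 392. 254.] [382. 244.] [13. 15.] 90.0 175 [ 0.462 -0.294  0.01 ]
insulator 0.91 [244. 143. 276. 176.] [258. 159.] [30. 29.] 45.0 718 [0.717 0.045 0.01 ]
insulator 0.37 [151. 216. 174. 243.] [160. 228.] [27. 16.] 78.1 395 [0.524 0.327 0.01 ]
earpiece 0.77 [288. 144. 305. 166.] [297. 155.] [20. 20.] 45.0 332 [ 0.726 -0.069  0.01 ]
toggle 0.48 [252. 173. 333. 258.] [292. 215.] [70. 72.] 76.0 4046 [ 0.551 -0.047  0.01 ]
```

Run:
```python
from h import *
p=cv2.imread("pics/top.png")
cv2.imwrite("pics/topc.png",cv2.resize(p[130:270,100:400],(798,372),interpolation=cv2.INTER_CUBIC))
# height-corrected lengths
from cell import env
a=env.capture("top");c=cam(a)
for m in env.masks_of("comb",a)[:4]:
    ys,xs=np.nonzero(m["pixels"]); X=unproj(c,np.c_[xs,ys],0.006)[:,:2].astype(np.float32)
    print(m["rect"],cv2.minAreaRect(X))
```

```text
[190.3, 205.1, 214.5, 236.6] ((0.5408832430839539, 0.20553137362003326), (0.09116986393928528, 0.04934559389948845), 16.917558670043945)
[153.8, 214.4, 169.6, 239.4] ((0.5251855850219727, 0.32761478424072266), (0.07211074233055115, 0.041712094098329544), 11.367300033569336)
[121.0, 214.3, 136.8, 229.3] ((0.5502510070800781, 0.41584303975105286), (0.05003761500120163, 0.030596040189266205), 19.35065269470215)
```

View pics/topc.png

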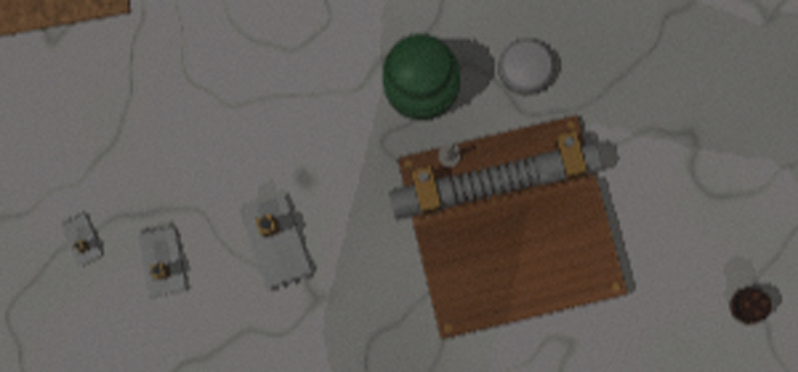

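View pics/side.png

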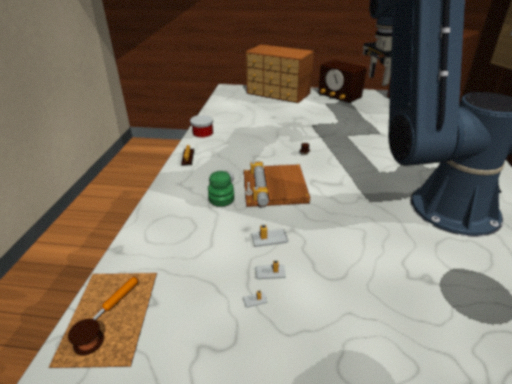

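The three combs in the crop are at (82,240) about 50×30 mm, (165,262) about 72×42 mm and (280,245) about 91×49 mm. The middle one (top-view pixel 160,228) fits 70×40 mm, and its +x points away from the robot. I'll go above it and confirm with a wrist crop.

step_arm --increments '[[[0.04, -0.044, 0, 2, 0.05], [0.08, -0.088, 0, 4, 0.05], [0.12, -0.132, 0, 6, 0.05], [0.16, -0.176, 0, 8, 0.05], [0.2, -0.22, 0, 10, 0.05], [0.24, -0.264, 0, 10, 0.05], [0.28, -0.308, 0, 10, 0.05], [0.32, -0.352, 0, 10, 0.05], [0.36, -0.396, 0, 10, 0.05], [0.4, -0.44, 0, 10, 0.05], [0.44, -0.484, 0, 10, 0.05], [0.48, -0.528, 0, 10, 0.05], [0.52, -0.572, 0, 10, 0.05], [0.56, -0.615, 0, 10, 0.05], [0.59, -0.65, 0, 10, 0.05], [0.607, -0.667, 0, 10, 0.05], [0.607, -0.667, 0, 10, 0.05]]]'

```text
time_s: 2.72
tool_pos: [0.5243, 0.3284, 0.2371]
tcp_rot: [180.0, 0.0, 11.2]
wrist_force: [-1.3, -1.2, -0.3]
width: 0.0502
grip_force: 0.0
```

```bash
cat > look.py <<'E'
import sys
from h import *
o=env.get_obs(); print(o["time_s"],o["tool_pos"],o["tcp_rot"],o["wrist_force"],o["q"].round(1))
w=env.capture("wrist"); c=cam(w,o); print("cam pos",-c[1].T@c[2])
save(w,sys.argv[1])
for n,z in [("comb",0.006),("comb_stud",0.036)]:
    for m in env.masks_of(n,w)[:3]:
        ys,xs=np.nonzero(m["pixels"]); X=unproj(c,np.c_[xs,ys],z)[:,:2].astype(np.float32)
        print(n,round(m["confidence"],2),np.round(m["rect"]),cv2.minAreaRect(X))
E
python3 look.py pics/w1.png
```

```text
2.725 [0.52432508 0.32841439 0.23706963] [1.79994060e+02 2.50180571e-02 1.11608488e+01] [-1.26267871 -1.1765586  -0.32211769] [ 27.8  27.3  83.9   0.   68.9 106.6]
cam pos [0.60564724 0.34453317 0.38458097]
comb 0.97 [336. 122. 383. 208.] ((0.5444449782371521, 0.2071324735879898), (0.09728425741195679, 0.054797541350126266), 19.265954971313477)
comb 0.92 [242. 130. 273. 191.] ((0.5289973020553589, 0.32974910736083984), (0.07366058230400085, 0.03958502784371376), 10.325026512145996)
comb 0.91 [168.  97. 207. 145.] ((0.5546746253967285, 0.4178057909011841), (0.05209731683135033, 0.03059522435069084), 22.931015014648438)
comb_stud 0.83 [240. 126. 278. 189.] ((0.5361835360527039, 0.33156028389930725), (0.06768106669187546, 0.037637289613485336), 11.21562385559082)
comb_stud 0.71 [337. 124. 382. 207.] ((0.5488432049751282, 0.21806707978248596), (0.08892157673835754, 0.050838883966207504), 18.446455001831055)
```

View pics/w1.png

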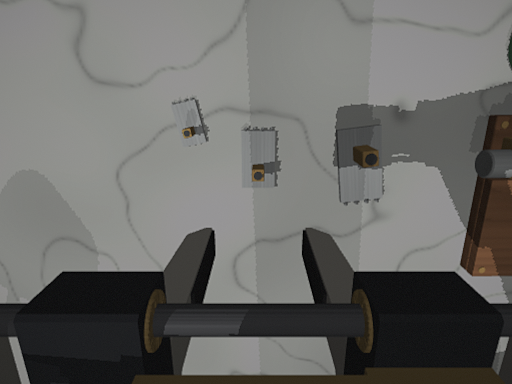

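Run:
```python
from h import *
p=cv2.imread("pics/w1.png")
cv2.imwrite("pics/w1c.png",cv2.resize(p[115:200,225:295],(490,595),interpolation=cv2.INTER_CUBIC))
```

```text
(no output)
```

View pics/w1c.png

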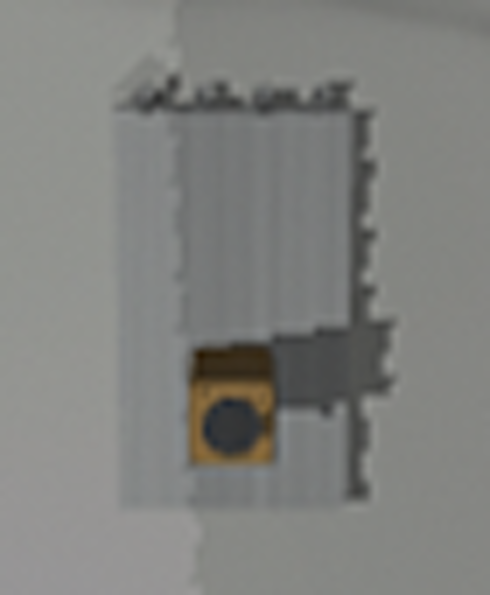

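The middle comb has four teeth at the far edge and its stud near the robot end, at wrist pixel (258,175), so this is the right one. Now computing its pose, and the board's pose from the top picture.

Run:
```python
from h import *
o=env.get_obs(); w=env.capture("wrist"); c=cam(w,o)
f=lambda u,v:(225+u/7-.4,115+v/7-.4)
print("stud",unproj(c,[f(232,422)],0.036))
L=unproj(c,[f(115,108),f(352,108),f(352,500),f(120,507)],0.006); print(L, L.mean(0))
for i,j in [(3,0),(2,1)]:
    d=L[j]-L[i]; print(np.hypot(*d[:2]),np.degrees(np.arctan2(d[1],d[0])))
d=L[0]-L[1]; print(np.hypot(*d[:2]),np.degrees(np.arctan2(-d[0],d[1])))
a=env.capture("top"); c=cam(a)
m=env.masks_of("board",a)[0]; ys,xs=np.nonzero(m["pixels"]); print(cv2.minAreaRect(unproj(c,np.c_[xs,ys],0.02)[:,:2].astype(np.float32)))
```

```text
stud [[0.51657707 0.32614628 0.036     ]]
[[0.55869209 0.354524   0.006     ]
 [0.56635985 0.3153653  0.006     ]
 [0.49902026 0.30109967 0.006     ]
 [0.48981841 0.34128516 0.006     ]] [0.52847265 0.32806853 0.006     ]
0.07013452021537439 10.880635459792412
0.06883406197360183 11.96104922609122
0.03990236376812133 11.079047770482328
((0.5508498549461365, -0.04503694176673889), (0.2011256068944931, 0.20325841009616852), 12.204666137695312)
```

step_arm --increments '[[[-0.008, 0.001, 0.04, 0, 0.05], [-0.008, 0.001, 0.09, 0, 0.05], [-0.008, 0.001, 0.14, 0, 0.05], [-0.008, 0.001, 0.18, 0, 0.05], [-0.008, 0.001, 0.198, 0, 0.05], [-0.008, 0.001, 0.208, 0, 0.05], [-0.008, 0.001, 0.208, 0, 0.05], [-0.008, 0.001, 0.208, 0, 0.0], [-0.008, 0.001, 0.208, 0, 0.0], [-0.008, 0.001, 0.208, 0, 0.0], [-0.008, 0.001, 0.208, 0, 0.0], [-0.008, 0.001, 0.208, 0, 0.0]]]' --grip_force 30

```text
time_s: 4.53
tool_pos: [0.5168, 0.3252, 0.0299]
tcp_rot: [-180.0, -0.0, 11.1]
wrist_force: [-1.0, 1.4, 2.2]
width: 0.0138
grip_force: 30.0
```

step_arm --increments '[[[0, 0, -0.03, 0, 0.0], [0, 0, -0.07, 0, 0.0], [0, 0.01, -0.11, 0, 0.0], [-0.01, 0.05, -0.13, 0, 0.0], [-0.02, 0.1, -0.13, -1, 0.0], [-0.03, 0.15, -0.13, -1, 0.0], [-0.04, 0.2, -0.13, -1, 0.0], [-0.05, 0.25, -0.13, -1, 0.0], [-0.06, 0.3, -0.13, -1, 0.0], [-0.07, 0.34, -0.13, -1, 0.0], [-0.078, 0.364, -0.13, -1, 0.0], [-0.078, 0.37, -0.13, -1, 0.0], [-0.078, 0.37, -0.13, -1, 0.0], [-0.078, 0.37, -0.13, -1, 0.0]]]'

```text
time_s: 6.28
tool_pos: [0.5112, -0.0523, 0.1596]
tcp_rot: [-180.0, 0.0, 12.1]
wrist_force: [-0.7, -0.4, -1.9]
width: 0.014
grip_force: 30.0
```

```bash
python3 look.py pics/w2.png
```

```text
6.275 [ 0.51124545 -0.05228561  0.1595524 ] [-1.79989427e+02  1.15422242e-02  1.21290470e+01] [-0.74183035 -0.38355966 -1.89442242] [-11.   22.1 104.2   0.   53.7  66.8]
cam pos [ 0.59226032 -0.03484659  0.30708318]
comb 0.79 [  0.  33.  31. 142.] ((0.5451869964599609, 0.17993125319480896), (0.02831241488456726, 0.09355676919221878), 88.6277847290039)
comb 0.71 [220. 154. 292. 277.] ((0.4722509980201721, -0.06079799309372902), (0.13603609800338745, 0.0723021924495697), 13.266644477844238)
comb_stud 0.6 [  0.  33.  30. 139.] ((0.5501625537872314, 0.15852388739585876), (0.02549135312438011, 0.08655288070440292), 88.62777709960938)
```

View pics/w2.png

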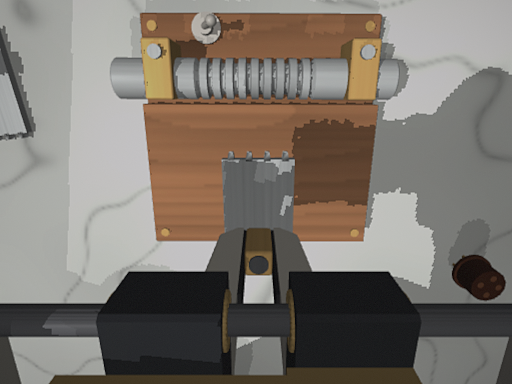

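```bash
python3 - <<'E'
from h import *
o=env.get_obs(); w=env.capture("wrist"); c=cam(w,o)
L=unproj(c,[(145,104),(378,104),(363,241),(157,241)],0.028)[:,:2]
print(L)
for i,j in [(3,0),(2,1)]:
    d=L[j]-L[i]; print(np.hypot(*d),np.degrees(np.arctan2(d[1],d[0])))
for i,j in [(0,1),(3,2)]:
    d=L[i]-L[j]; print(np.hypot(*d),np.degrees(np.arctan2(-d[0],d[1])))
S=unproj(c,[(153,51),(369,51)],0.052)[:,:2]; d=S[0]-S[1]; print("clamp screws",S,np.hypot(*d),np.degrees(np.arctan2(-d[0],d[1])))
E
python3 - <<'E'
import cv2
p=cv2.imread("pics/w2.png")
cv2.imwrite("pics/w2c.png",cv2.resize(p[35:175,135:395],(780,420),interpolation=cv2.INTER_CUBIC))
E
```

```text
[[ 0.56199971  0.05715839]
 [ 0.60359441 -0.13585565]
 [ 0.47860716 -0.16253378]
 [ 0.43650898  0.03203365]]
0.12798114912457123 11.321606575850916
0.12780271591000555 12.04879464332735
0.19744502338305173 12.161309327362078
0.19906968961087035 12.208780719472303
clamp screws [[ 0.60371136  0.04752201]
 [ 0.63731261 -0.10860299]] 0.1596998987817042 12.145936855952005
```

View pics/w2c.png

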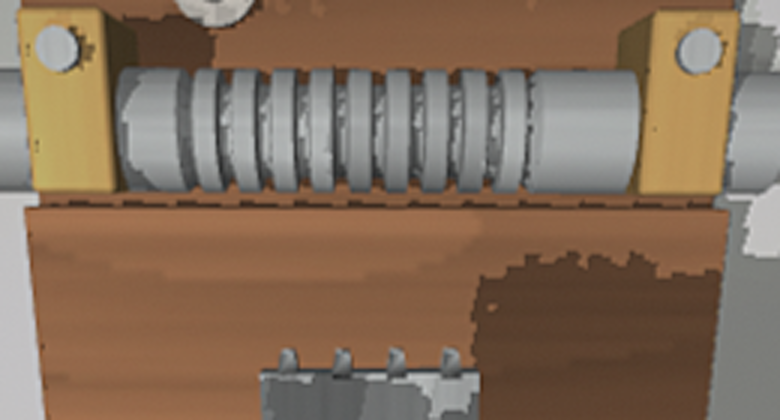

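Run:
```python
from h import *
o=env.get_obs(); w=env.capture("wrist"); c=cam(w,o)
y=np.radians(12.15); R=np.array([[np.cos(y),-np.sin(y)],[np.sin(y),np.cos(y)]]); B=np.array([.5554,-.0448])
print("top line px",proj(c,[np.r_[B+R@[.048,s],.047] for s in (-.045,0,.045)]), "face",proj(c,[np.r_[B+R@[.032,s],.031] for s in (-.045,0,.045)]))
for v in (72,78): 
  X=unproj(c,[(135+u/3-.33,v) for u in (207,246,285,322,361,398,435,473,511)],.047)[:,:2]; print(((X-B)@R).round(4)[:,1], ((X-B)@R)[:,1].mean())
T=unproj(c,[(135+u/3-.33,155) for u in (289,343,397,451)],.1327)[:,:2]; print("teeth",((T-B)@R).round(4))
print("tcp",(o["tool_pos"][:2]-B)@R)
# ridge detect by profile
g=cv2.cvtColor(w["pixels"],cv2.COLOR_RGB2GRAY).astype(np.float32)
s=np.arange(-.055,.055,.0005)
P=np.mean([cv2.remap(g,*[q.astype(np.float32)[None] for q in proj(c,[np.r_[B+R@[x,t],z] for t in s]).T],cv2.INTER_LINEAR)[0] for x,z in ((.044,.0465),(.048,.047),(.046,.0469))],0)
P=P-P.mean(); k=np.abs(s)<.04
a=np.exp(-2j*np.pi*s[k]/.010)@P[k]; print("bright ridge phase mm",np.angle(a)/(2*np.pi)*-10, abs(a))
```

```text
top line px [[319.26513577  77.93816585]
 [260.93439246  77.94527975]
 [202.63984076  77.95238923]] face [[314.69359422  99.03361962]
 [260.76087923  99.03414432]
 [206.85910551  99.03466872]]
[ 0.044   0.034   0.024   0.0145  0.0046 -0.0049 -0.0144 -0.0241 -0.0338] 0.004881267304765052
[ 0.0442  0.0342  0.0241  0.0146  0.0046 -0.0049 -0.0145 -0.0242 -0.034 ] 0.004895985904033914
teeth [[ 0.0043  0.0171]
 [ 0.0043  0.0071]
 [ 0.0043 -0.0029]
 [ 0.0044 -0.0129]]
tcp [-0.04481581  0.00166808]
bright ridge phase mm -3.851660940253701 2222.7646203902204
```

step_arm --increments '[[[0, -0.0027, 0.03, 0, 0.0], [0, -0.0027, 0.06, 0, 0.0], [0, -0.0027, 0.085, 0, 0.0], [0, -0.0027, 0.096, 0, 0.0], [0, -0.0027, 0.099, 0, 0.0], [0, -0.0027, 0.1, 0, 0.0], [0, -0.0027, 0.1, 0, 0.0]]]'

```text
time_s: 7.4
tool_pos: [0.511, -0.0506, 0.0603]
tcp_rot: [180.0, -0.1, 12.1]
wrist_force: [-0.6, -0.4, -1.8]
width: 0.0137
grip_force: 30.0
```

step_arm --increments '[[[0, 0, 0.0005, 0, 0.0], [0, 0, 0.001, 0, 0.0], [0, 0, 0.001, 0, 0.0]]]'

```text
time_s: 7.78
tool_pos: [0.5106, -0.0505, 0.0587]
tcp_rot: [180.0, -0.0, 12.1]
wrist_force: [0.7, 0.2, -1.7]
width: 0.0139
grip_force: 30.0
```

step_arm --increments '[[[0, 0, 0.0005, 0, 0.0], [0, 0, 0.0005, 0, 0.0]]]'

```text
time_s: 8.02
tool_pos: [0.5106, -0.0505, 0.0581]
tcp_rot: [-180.0, 0.0, 12.1]
wrist_force: [-0.3, -0.9, -1.4]
width: 0.0139
grip_force: 30.0
```

step_arm --increments '[[[0.005, 0, 0, 0, 0.0], [0.01, 0, 0, 0, 0.0], [0.015, 0, 0, 0, 0.0], [0.018, 0, 0, 0, 0.0], [0.02, 0, 0, 0, 0.0], [0.02, 0, 0, 0, 0.0]]]'

```text
time_s: 8.78
tool_pos: [0.5302, -0.0463, 0.0581]
tcp_rot: [-180.0, 0.0, 12.1]
wrist_force: [-0.4, 0.3, -1.5]
width: 0.0139
grip_force: 30.0
```

```bash
python3 look.py pics/w3.png
python3 - <<'E'
import cv2
p=cv2.imread("pics/w3.png")
cv2.imwrite("pics/w3c.png",cv2.resize(p[0:280,80:450],(740,560),interpolation=cv2.INTER_CUBIC))
E
```

```text
8.775 [ 0.53024368 -0.04630107  0.05809611] [-1.79997821e+02  3.43583328e-03  1.20779995e+01] [-0.44809389  0.30130922 -1.46780077] [-10.   33.  104.6   0.   42.4  67.9]
cam pos [ 0.61124913 -0.02891737  0.20563859]
comb 0.71 [222. 154. 294. 277.] ((0.5319317579269409, -0.04598763585090637), (0.08883947879076004, 0.04730860888957977), 12.443992614746094)
comb_stud 0.71 [221. 150. 297. 274.] ((0.5439750552177429, -0.04339928925037384), (0.07589265704154968, 0.04023559391498566), 13.072100639343262)
```

View pics/w3c.png

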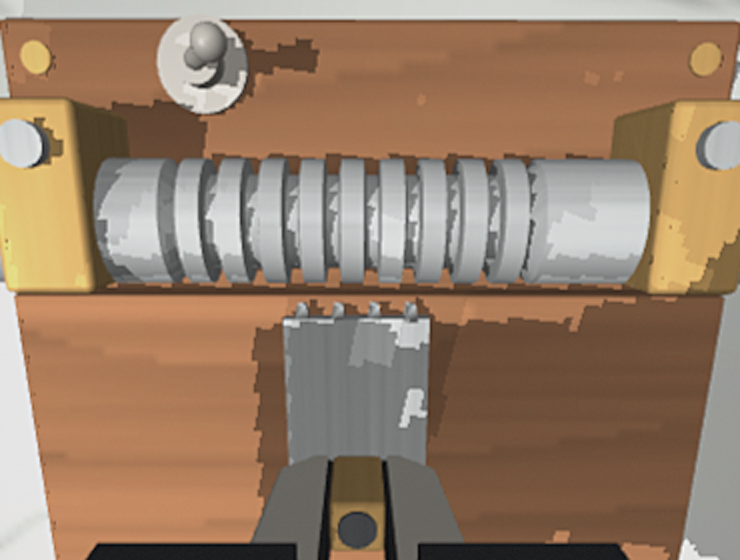

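Run:
```python
from h import *
o=env.get_obs(); w=env.capture("wrist"); c=cam(w,o)
y=np.radians(12.15); R=np.array([[np.cos(y),-np.sin(y)],[np.sin(y),np.cos(y)]]); B=np.array([.5554,-.0448])
f=lambda u,v:(80+u/2-.25,v/2-.25)
for z,v in ((.047,215),(.042,262)):
  X=unproj(c,[f(u,v) for u in (235,275,313,352,391,430,468)],z)[:,:2]; print(((X-B)@R).round(4))
T=unproj(c,[f(u,308) for u in (303,340,376,412)],.032)[:,:2]; print("teeth",((T-B)@R).round(4))
# edge detection on rows
g=cv2.cvtColor(w["pixels"],cv2.COLOR_RGB2GRAY).astype(int)
for r in (125,130,135,153): print(r,list(g[r,160:350:1]) if r in(130,153) else "")
```

```text
[[ 0.0505  0.0335]
 [ 0.0505  0.0238]
 [ 0.0505  0.0146]
 [ 0.0505  0.0052]
 [ 0.0505 -0.0042]
 [ 0.0505 -0.0136]
 [ 0.0505 -0.0228]]
[[ 0.0387  0.0351]
 [ 0.0387  0.0249]
 [ 0.0387  0.0152]
 [ 0.0387  0.0053]
 [ 0.0387 -0.0047]
 [ 0.0387 -0.0146]
 [ 0.0387 -0.0242]]
teeth [[ 0.025   0.0189]
 [ 0.025   0.0087]
 [ 0.025  -0.0012]
 [ 0.025  -0.0111]]
125 
130 [np.int64(168), np.int64(156), np.int64(101), np.int64(99), np.int64(97), np.int64(91), np.int64(91), np.int64(88), np.int64(85), np.int64(84), np.int64(125), np.int64(171), np.int64(164), np.int64(161), np.int64(163), np.int64(162), np.int64(164), np.int64(163), np.int64(165), np.int64(165), np.int64(173), np.int64(156), np.int64(75), np.int64(73), np.int64(74), np.int64(76), np.int64(76), np.int64(75), np.int64(74), np.int64(74), np.int64(119), np.int64(170), np.int64(164), np.int64(163), np.int64(164), np.int64(164), np.int64(165), np.int64(165), np.int64(166), np.int64(167), np.int64(173), np.int64(155), np.int64(65), np.int64(73), np.int64(76), np.int64(77), np.int64(79), np.int64(73), np.int64(88), np.int64(125), np.int64(15
[... 4199 characters left out ...]
nt64(136), np.int64(135), np.int64(135), np.int64(136), np.int64(135), np.int64(135), np.int64(135), np.int64(135), np.int64(136), np.int64(143), np.int64(150), np.int64(148), np.int64(147), np.int64(144), np.int64(142), np.int64(138), np.int64(135), np.int64(135), np.int64(136), np.int64(136), np.int64(136), np.int64(136), np.int64(137), np.int64(136), np.int64(138), np.int64(137), np.int64(136), np.int64(136), np.int64(136), np.int64(136), np.int64(136), np.int64(137), np.int64(135), np.int64(136), np.int64(135), np.int64(136), np.int64(136), np.int64(136), np.int64(136), np.int64(136), np.int64(136), np.int64(137), np.int64(137), np.int64(136), np.int64(137), np.int64(136), np.int64(135)]
```

step_arm --increments '[[[0.0, -0.0014, 0, 0, 0.0], [0.002, -0.0014, 0, 0, 0.0], [0.004, -0.0014, 0, 0, 0.0], [0.005, -0.0014, 0, 0, 0.0], [0.005, -0.0014, 0, 0, 0.0]]]'

```text
time_s: 9.6
tool_pos: [0.5349, -0.0439, 0.0581]
tcp_rot: [-180.0, -0.0, 12.1]
wrist_force: [-0.4, -0.1, -2.6]
width: 0.0137
grip_force: 30.0
```

step_arm --increments '[[[0.0005, 0, 0, 0, 0.0], [0.001, 0, 0, 0, 0.0], [0.001, 0, 0, 0, 0.0]]]'

```text
time_s: 9.98
tool_pos: [0.5358, -0.0437, 0.0581]
tcp_rot: [-180.0, 0.0, 12.1]
wrist_force: [0.5, 0.1, -1.9]
width: 0.0137
grip_force: 30.0
```

step_arm --increments '[[[0.0005, 0, 0, 0, 0.0], [0.001, 0, 0, 0, 0.0], [0.001, 0, 0, 0, 0.0]]]'

```text
time_s: 10.35
tool_pos: [0.5368, -0.0435, 0.0581]
tcp_rot: [-180.0, -0.0, 12.1]
wrist_force: [-0.3, -0.5, -1.8]
width: 0.0139
grip_force: 30.0
```

step_arm --increments '[[[0.0005, 0, 0, 0, 0.0], [0.0005, 0, 0, 0, 0.0]]]'

```text
time_s: 10.6
tool_pos: [0.5373, -0.0434, 0.0581]
tcp_rot: [-180.0, -0.0, 12.1]
wrist_force: [0.4, -0.2, -1.5]
width: 0.0138
grip_force: 30.0
```

step_arm --increments '[[[0.0005, 0, 0, 0, 0.0], [0.0005, 0, 0, 0, 0.0]]]'

```text
time_s: 10.85
tool_pos: [0.5378, -0.0433, 0.0581]
tcp_rot: [180.0, -0.0, 12.1]
wrist_force: [-0.7, 0.5, -2.5]
width: 0.0138
grip_force: 30.0
```

step_arm --increments '[[[0.0005, 0, 0, 0, 0.0], [0.0005, 0, 0, 0, 0.0]]]'

```text
time_s: 11.1
tool_pos: [0.5382, -0.0432, 0.0581]
tcp_rot: [-180.0, -0.0, 12.1]
wrist_force: [-0.5, -0.5, -1.7]
width: 0.0137
grip_force: 30.0
```

step_arm --increments '[[[0.0005, 0, 0, 0, 0.0], [0.0005, 0, 0, 0, 0.0]]]'

```text
time_s: 11.35
tool_pos: [0.5387, -0.0431, 0.0581]
tcp_rot: [180.0, 0.0, 12.1]
wrist_force: [-0.3, 0.1, -1.4]
width: 0.0137
grip_force: 30.0
```

step_arm --increments '[[[0.0005, 0, 0, 0, 0.0], [0.0005, 0, 0, 0, 0.0]]]'

```text
time_s: 11.6
tool_pos: [0.5392, -0.043, 0.0581]
tcp_rot: [180.0, 0.0, 12.1]
wrist_force: [-0.6, -0.6, -2.7]
width: 0.0141
grip_force: 30.0
```

```bash
python3 look.py pics/w4.png
python3 - <<'E'
import cv2
p=cv2.imread("pics/w4.png")
cv2.imwrite("pics/w4c.png",cv2.resize(p[60:200,150:370],(792,504),interpolation=cv2.INTER_CUBIC))
E
```

```text
11.6 [ 0.53921329 -0.04302058  0.05812515] [1.79998668e+02 1.80686104e-03 1.20699708e+01] [-0.61611074 -0.63295699 -2.73231354] [ -9.5  33.6 103.3  -0.   43.   68.4]
cam pos [ 0.62021519 -0.02564028  0.20566999]
comb 0.73 [224. 154. 293. 275.] ((0.5409328937530518, -0.04212934896349907), (0.08905014395713806, 0.047169361263513565), 10.397467613220215)
comb_stud 0.71 [222. 150. 296. 277.] ((0.552550733089447, -0.040217138826847076), (0.07639609277248383, 0.040188323706388474), 12.483430862426758)
```

View pics/w4c.png

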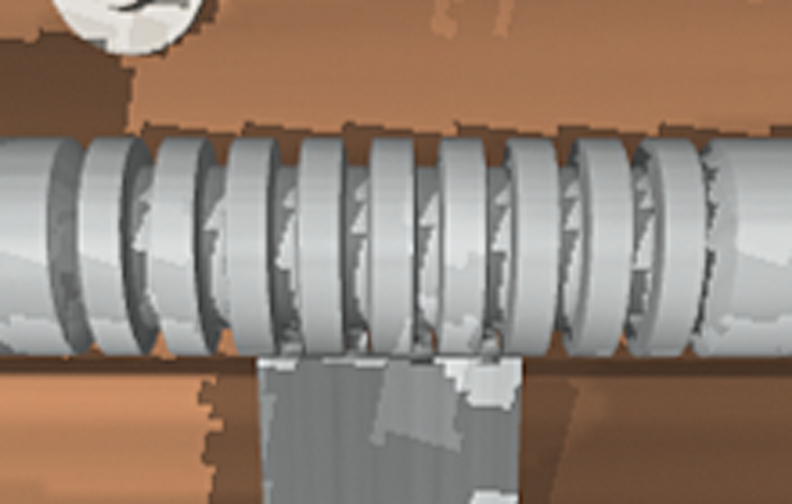

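The picture shows the teeth in the grooves, at crop columns of about 290, 357, 425 and 490. The edge is nearly at the crests, so I'm easing on.

step_arm --increments '[[[0.0005, 0, 0, 0, 0.0], [0.0005, 0, 0, 0, 0.0]]]'

```text
time_s: 12.0
tool_pos: [0.5393, -0.0429, 0.0581]
tcp_rot: [-180.0, 0.0, 12.1]
wrist_force: [-3.4, -1.0, -0.3]
width: 0.0134
grip_force: 30.0
```

step_arm --increments '[[[0.0004, 0, 0, 0, 0.0], [0.0004, 0, 0, 0, 0.0]]]'

```text
time_s: 12.25
tool_pos: [0.5394, -0.0428, 0.058]
tcp_rot: [-180.0, 0.1, 12.1]
wrist_force: [-6.5, -2.3, 2.3]
width: 0.0138
grip_force: 30.0
```

step_arm --increments '[[[0.0003, 0, 0, 0, 0.0], [0.0003, 0, 0, 0, 0.0]]]'

```text
time_s: 12.5
tool_pos: [0.5394, -0.0428, 0.058]
tcp_rot: [-180.0, 0.1, 12.1]
wrist_force: [-6.5, -2.1, 2.3]
width: 0.0137
grip_force: 30.0
```

step_arm --increments '[[[0.0003, 0, 0, 0, 0.0], [0.0003, 0, 0, 0, 0.0]]]'

```text
time_s: 12.75
tool_pos: [0.5394, -0.0428, 0.058]
tcp_rot: [-180.0, 0.2, 12.1]
wrist_force: [-8.8, -2.5, 4.2]
width: 0.0137
grip_force: 30.0
```

step_arm --increments '[[[-0.0004, 0.0003, 0, 0, 0.0], [-0.0004, 0.0003, 0, 0, 0.0]]]'

```text
time_s: 13.0
tool_pos: [0.5394, -0.0429, 0.058]
tcp_rot: [-180.0, 0.1, 12.1]
wrist_force: [-7.1, -0.7, 2.7]
width: 0.0134
grip_force: 30.0
```

step_arm --increments '[[[0, -0.0006, 0, 0, 0.0], [0, -0.0006, 0, 0, 0.0]]]'

```text
time_s: 13.25
tool_pos: [0.5394, -0.0427, 0.058]
tcp_rot: [-180.0, 0.1, 12.1]
wrist_force: [-5.4, -4.4, 2.4]
width: 0.0138
grip_force: 30.0
```

step_arm --increments '[[[0, 0.0003, 0, 0, 0.0], [0, 0.0003, 0, 0, 0.0], [0, 0.0003, 0, 0, 0.0], [0, 0.0003, 0, 0, 0.0]]]'

```text
time_s: 13.75
tool_pos: [0.5394, -0.0428, 0.058]
tcp_rot: [-180.0, 0.1, 12.1]
wrist_force: [-7.1, -2.6, 1.7]
width: 0.0141
grip_force: 30.0
```

Run:
```python
from h import *
o=env.get_obs(); w=env.capture("wrist"); c=cam(w,o); save(w,"pics/w5.png"); print(o["wrist_force"],o["tool_pos"],o["tcp_rot"])
p=cv2.imread("pics/w5.png")
cv2.imwrite("pics/w5c.png",cv2.resize(p[130:180,205:315],(792,360),interpolation=cv2.INTER_CUBIC))
```

```text
[-7.1135112  -2.55693152  1.68117316] [ 0.53942649 -0.04280124  0.05798712] [-1.79970311e+02  1.16307443e-01  1.20724776e+01]
```

View pics/w5c.png

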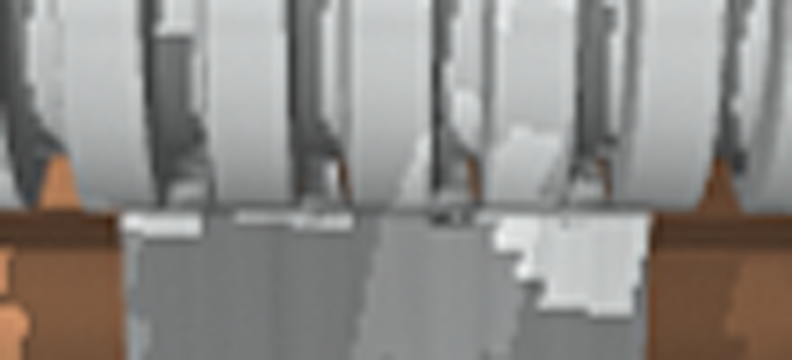

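step_arm --increments '[[[-0.0003, 0, 0, 0, 0.0], [-0.0005, 0, 0, 0, 0.0], [-0.0005, 0, 0, 0, 0.0]]]'

```text
time_s: 14.18
tool_pos: [0.5394, -0.0429, 0.058]
tcp_rot: [-180.0, 0.1, 12.1]
wrist_force: [-5.5, -1.3, -0.7]
width: 0.0137
grip_force: 30.0
```

step_arm --increments '[[[0, 0, 0, 0, 0.02], [0, 0, 0, 0, 0.03], [0, 0, 0, 0, 0.04], [0, 0, 0, 0, 0.04], [0, 0, 0, 0, 0.04]]]'

```text
time_s: 14.8
tool_pos: [0.5398, -0.0429, 0.0582]
tcp_rot: [180.0, -0.0, 12.1]
wrist_force: [-0.5, -0.6, 0.3]
width: 0.0398
grip_force: 0.0
```

step_arm --increments '[[[0, 0, -0.01, 0, 0.04], [0, 0, -0.03, 0, 0.04], [0, 0, -0.06, 0, 0.04], [0, 0, -0.1, 0, 0.04], [0, 0, -0.12, 0, 0.04], [0, 0, -0.12, 0, 0.04], [0, 0, -0.12, 0, 0.04]]]'

```text
time_s: 15.68
tool_pos: [0.5393, -0.0428, 0.1774]
tcp_rot: [-180.0, 0.1, 12.1]
wrist_force: [0.3, 0.3, -0.4]
width: 0.0398
grip_force: 0.0
```

```bash
python3 look.py pics/w6.png
python3 - <<'E'
import cv2
p=cv2.imread("pics/w6.png")
cv2.imwrite("pics/w6c.png",cv2.resize(p[40:260,120:400],(784,600),interpolation=cv2.INTER_CUBIC))
E
```

```text
15.675 [ 0.53933386 -0.04277942  0.17741523] [-1.79978171e+02  5.88775846e-02  1.20737911e+01] [ 0.27143073  0.26558796 -0.39619303] [-9.5 23.3 99.4 -0.  57.4 68.5]
cam pos [ 0.62049026 -0.02542121  0.32487763]
comb 0.91 [236. 131. 279. 207.] ((0.5457166433334351, -0.04062242805957794), (0.07901706546545029, 0.04439215734601021), 12.144604682922363)
comb 0.71 [  2.  65.  56. 173.] ((0.5435226559638977, 0.2055138647556305), (0.09547451138496399, 0.05625688657164574), 17.893266677856445)
comb_stud 0.91 [  2.  65.  49. 166.] ((0.5510166883468628, 0.17200981080532074), (0.045839790254831314, 0.09506244212388992), 88.53573608398438)
comb_stud 0.7 [150.  53. 376. 260.] ((0.5558448433876038, -0.044266000390052795), (0.1945345103740692, 0.19539377093315125), 11.797484397888184)
comb_stud 0.58 [236. 131. 282. 206.] ((0.552785336971283, -0.039414986968040466), (0.07170803099870682, 0.04014796391129494), 11.89676284790039)
```

View pics/w6c.png

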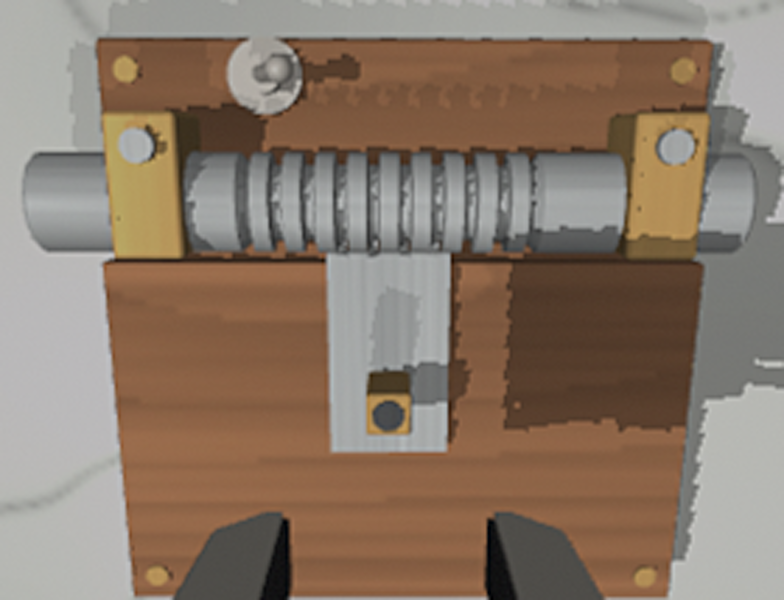

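The leaf lies square and home, with its teeth in the grooves and the gripper clear.

```bash
python3 -c "
from cell import env
print(env.job_done())"
```

```text
the job is handed in; nothing more can be done
None
```

I seated the 70 × 40 mm comb leaf fully home in the pin's thread, pushed it lightly (about 7 N) for over half a second, then released it flat on the ledge and handed the job in at about 16 s; no verdict came back.

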